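# Roll a sample vial into the sprung catch with a paddle

## Task

Take the yellow-handled paddle out of its grey holder and use it to push the lying vial gently along the aluminium track, rolling it to the blue catch until it snaps in behind the two orange side catches and sits clamped against the sprung rubber buffer. Do not ram the buffer in hard, do not touch the vial with the fingers, and leave the other things on the desk alone. Then put the paddle back in its holder.

Things in the scene. Friction and masses are not known exactly. Their poses are not given: they have to be found in the camera images.
- track: Aluminium channel with a dark floor, fixed to the desk, 250 mm long, 62 mm wide, 24 mm high. Origin on the desk on its centre line; x is the push direction (it spans x = -105 to +145 mm, end walls 6 mm thick), y across, z up. Floor 10 mm above the desk, inner width 46 mm. A blue saddle 29 mm high, 77 mm wide, with the catches and buffer is clamped over its far part.
- track_floor (a point): Channel floor, 10 mm straight above the track's origin, same axes. The vial rolls freely on this floor; its centre runs 7.3 mm above it.
- catch_zone (a point): Floor point at track x = 70 mm, NOT the catches' true place: their square back faces lie anywhere within 15 mm of it along x, unmeasured, so feel for them. Two sprung orange noses stick in from the walls, 37 mm apart at rest; their ramps face the vial and start about 12 mm before the back faces. Spreading them takes about 1 to 4 N; they spring shut behind the vial.
- buffer (a joint): Travel of the black rubber disc (15 mm) in the blue saddle facing the vial, m: 0 free, grows along track x, spring 1.2 N/mm, bottoms at 10 mm. Its free face is 12.6 mm past the catches' back faces: the vial must press it in about 2.5 mm to get past them and stays clamped at about 2 mm. A press of 3 to 6 mm is proper; over 7 mm is ramming.
- vial: Sample vial with a white screw cap and blue filling, a cylinder 14.6 mm across and 43 mm long, 12 g, lying across the track on the channel floor, free to roll. Origin at the centre of its foot, its z along its axis from foot to cap.
- vial_mid (a point): Centre of the vial, on its axis 21.5 mm from the foot; 17.3 mm above the desk while it lies on the channel floor.
- paddle: Upright paddle, 70 g. Origin: middle of the blade's lower edge. Steel blade 4 mm thick (x), 26 mm wide (y), 30 mm high; black collar 26 x 38 mm from 30 to 35 mm up; yellow handle 16 mm thick (x), 24 mm wide (y), from 35 to 96 mm up. Push with a broad blade face (either one).
- paddle_grip (a point): Middle of the handle, 70 mm above the blade's lower edge; pinch here across the paddle's x, so that the fingers' pads take the push squarely.
- holder: Grey block on a dark foot plate (60 x 74 mm), fixed to the desk; block 32 x 56 mm, top 34 mm above the desk, with a slot 10 mm (x) by 31 mm (y) for the paddle's blade. Origin on the desk under the slot's centre. The paddle stands in it with its collar resting on the top, its lower edge 4 mm above the desk, its axes parallel to the holder's.
- solder_spool: Bystander: spool of solder, 52 mm across, 34 mm high, origin under its centre.
- petri_dish: Bystander: glass dish, 60 mm across, 14 mm high, origin under its centre.
- screw_tin: Bystander: round tin, 50 mm across, 18 mm high, origin under its centre.
- hex_keys: Bystander: hex keys in a red holder, 67 x 52 x 17 mm, origin under its centre.
- mini_vice: Bystander: small green machine vice, 50 x 132 x 52 mm, origin under its centre.

How it is judged:
By the outcome, as a careful person would: the job done as asked, in the order asked, and still so for the second after the job is handed in, with the robot touching nothing.
It also fails if it takes over 72 s, if anything falls off the work surface, if the arm or the gripper's body presses on something with over 40 N, if the wrist force passes 120 N, or if a joint passes its speed limit or range.

## Robot

A 6-joint arm with a two-finger parallel gripper is mounted at the origin on a cart in front of the work surface, level with it; the furniture and walls round the work are solid. World frame = base frame: x ahead of the robot, y to its left, z up, the work surface at z = 0. Lengths are in m, angles in rad, forces in N, time in s.
With the tool pointing down it reaches from about 0.325 to 1 m from the base axis. Payload 5.1 kg.
Tool frame: the origin (TCP) lies at the very end of the fingers, on their centre line; the grasp point (between the pads) lies grip_point_offset behind it (grip_point_offset is the distance from the TCP to the grasp point, in m); x points along the fingers, y is the direction in which the jaws open and shut, and the axes are right-handed (so a half turn about x gives the same grasp; the last joint's range is limited). The gripper opens to 85 mm and grips with 20 to 120 N. Pads are 22 mm wide; open, the fingers measure 114 mm over their backs; the gripper's body (76 mm by 85 mm) begins 54 mm behind the grasp point. The pads swing forward as they close: fully open they stand 13 mm farther back than shut.
Start: joints at [-0.083, 0.124, 1.65, -0, 1.367, -0.083], TCP at [0.65, -0, 0.231] pointing down, gripper open.
Joint ranges: [-2.61, 2.61], [-1.02, 2.33], [0.03, 2.71], [-1.35, 4.49], [0.32, 2.68], [-2.91, 2.91]. Speed limits (rad/s): [2.57, 2.57, 3.14, 3.14, 3.14, 3.14].

## Interface

Orientations are given as a unit quaternion [w, x, y, z].
In Python, from cell import read_state, read_camera, camera_model, hand_in, grip_point_offset gives the robot as it stands.
- The arm moves only by the tool carry_out, never from a script. Its argument "deltas" is a list that holds one entry, the list of rows, each a list of 4 numbers: the shift along the tool's x, y, z in m, then the turn about the tool's x in degrees. A call has 1 to 10 rows; each row shifts and turns the commanded pose from where the row before left it, along the tool's axes as they then stand; what a row does not reach is not made up. A row lasts 1/12 s, in which the tool goes at most 41.7 mm and 7.16 degrees, less where a joint would pass 70% of its speed; a pose out of reach is approached as far as the arm can. A call with a gripper value outside its range is refused whole. "gripper" is the finger opening in m, from 0 to 0.0854, set as the call begins (left out, the last holds). The fingers move at their own pace and stop on an object; "newtons" is the grip in N (left out, the last holds). Time passes only in rows, so rows that do not move let the fingers close. It gives the time, the measured TCP pose, the force and the opening at its end, in the units of the state.
- read_state(): the state, without advancing time (a new reading comes with each control period).
- read_camera(name): name is "scene" or "side" or "wrist"; returns (picture, depth): 420x560x3 uint8, blue, green, red; 420x560 float32, m along the optical axis (not along the pixel's ray), 0 where there is no reading.
- camera_model(name): a dict with "K" (3x3 intrinsics, pixels), "k1" (the pictures are not rectified: a ray, as slopes to the right and down, at radius r is drawn at 1 + k1 r^2 times it, then the intrinsics apply), "eye" and "orientation" of the camera in the world. Camera axes: x right, y down, z forward; pixel columns grow to the right and rows downward; lengths in m; the calibration is good to about 2 mm. A picture is of the moment at which its call begins: read the wrist's pose just before it. camera_model takes no time and is no camera call; for the wrist camera it gives the pose at the moment of the call.
- hand_in(): hands the job in, once; it reports no verdict.
The state is a dict: "time_s": time; "qpos": joint angles; "joint_velocities": joint speeds; "joint_torque": joint torques, N m; "eef_pos": TCP position; "orientation": TCP orientation; "ft_force": force on the tool from outside, world axes, zero at the start; "moment": the same for the moment, N m; "opening": opening from 0.0 (shut) to 1.0 (fully open).
Only numpy, scipy, OpenCV 4.12 (cv2) and the standard library are available. Lean on these libraries where they do the work, as an engineer would, in place of code of your own. Each camera call takes 0.05 s, during which the arm holds its last target.

## Working session

There is one attempt and no reset: what is moved stays moved. The work goes in short steps, Python scripts to look and compute and a tool call to move; the robot and the scene stay as the last step left them, time stands still between calls to the robot, and variables do not carry over. Pictures are saved under pics/ and viewed, and the job is handed in when it is done.

Besides the shell and the picture viewer there is one more tool, called after "Call:" as a command line: name --argument value ..., lists and objects as JSON in quotes. carry_out: Moves the arm, as the interface text tells. Its arguments: {"type":"object","properties":{"deltas":{"type":"array","items":{"type":"array","items":{"type":"array","items":{"type":"number"}}}},"gripper":{"type":"number"},"newtons":{"type":"number"}},"required":["deltas"]}

```bash
mkdir -p pics; ls
python3 - <<'E'
from cell import *
import cv2,json
s=read_state(); print(s); print(grip_point_offset if not callable(grip_point_offset) else grip_point_offset())
for n in ("scene","side","wrist"):
    m=camera_model(n); print(n,m)
    p,d=read_camera(n); cv2.imwrite(f"pics/{n}0.png",p)
    import numpy as np; np.save(f"pics/{n}0.npy",d)
E
```

```text
pics
{'time_s': 0.0, 'qpos': array([-8.25804024e-02,  1.24478179e-01,  1.65169066e+00,  4.30687593e-06,
        1.36748222e+00, -8.25958238e-02]), 'joint_velocities': array([ 6.17842574e-04,  5.74585685e-04, -8.66626489e-04,  2.16763838e-03,
       -5.82690328e-05,  5.14800160e-04]), 'joint_torque': array([ 3.96925461e-04, -4.23608243e+01, -3.65454090e+01,  2.94756808e-05,
        6.89593100e-03,  2.82237529e-06]), 'eef_pos': array([6.49386499e-01, 3.56155710e-05, 2.30060591e-01]), 'orientation': array([ 0.49944711,  0.49952684,  0.50055964, -0.50046536]), 'ft_force': array([-0.27617042, -0.34943473, -0.11278168]), 'moment': array([-0.0060461 , -0.09274036,  0.01661197]), 'opening': 1.0050083454949936}
0.0187
scene {'K': array([[524.41741234,   0.        , 281.98492363],
       [  0.        , 524.41741234, 207.21653079],
       [  0.        ,   0.        ,   1.        ]]), 'k1': -0.02179993027810669, 'eye': array([-0.23625853, -0.63114017,  0.62788143]), 'orientation': array([-0.46940626,  0.77220855, -0.36914468,  0.21698829])}
side {'K': array([[546.55876192,   0.        , 286.10776606],
       [  0.        , 546.55876192, 205.1993523 ],
       [  0.        ,   0.        ,   1.        ]]), 'k1': 0.07394888687183215, 'eye': array([0.30294409, 0.98196383, 0.82543908]), 'orientation': array([ 0.06923838, -0.12685051,  0.88367698, -0.44523026])}
wrist {'K': array([[338.35984126,   0.        , 275.95646164],
       [  0.        , 338.35984126, 211.02166493],
       [  0.        ,   0.        ,   1.        ]]), 'k1': -0.012358505559249115, 'eye': array([0.65017967, 0.07134248, 0.37430328]), 'orientation': array([ 1.40199747e-01,  9.90122859e-01,  6.47850095e-05, -8.66634058e-04])}
```

View pics/scene0.png

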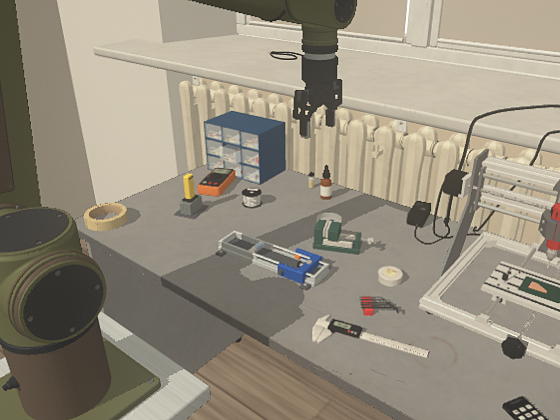

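View pics/side0.png

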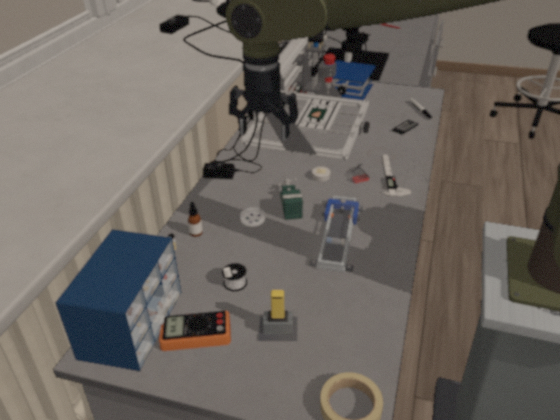

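View pics/wrist0.png

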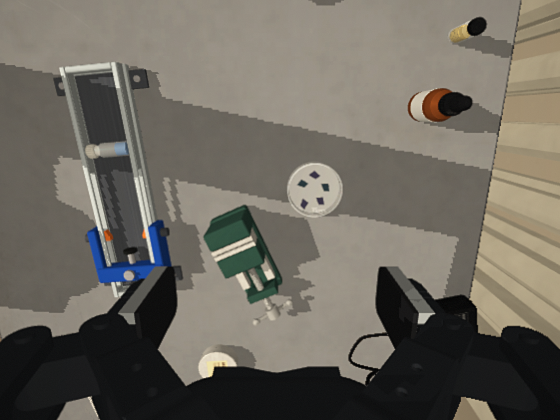

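The wrist view shows the vial at (108,149), the catches at (110,236) and (146,236), and the buffer at (130,255). The paddle shows at (188,187) in the scene view and (278,305) in the side view. I'll measure these next.

```bash
cat > h.py <<'E'
import numpy as np,cv2
from scipy.spatial.transform import Rotation as R
from cell import *
def rot(q): return R.from_quat([q[1],q[2],q[3],q[0]]).as_matrix()
def rays(m,uv):
    uv=np.asarray(uv,float).reshape(-1,2)
    K=m["K"]; d=np.array([m["k1"],0,0,0,0],float)
    n=cv2.undistortPoints(uv.reshape(-1,1,2),K,d).reshape(-1,2)
    return np.c_[n,np.ones(len(n))]
def plane(m,uv,z):
    r=rays(m,uv)@rot(m["orientation"]).T; e=m["eye"]
    return e+r*((z-e[2])/r[:,2])[:,None]
def cloud(m,d):
    h,w=d.shape; u,v=np.meshgrid(np.arange(w),np.arange(h))
    r=rays(m,np.c_[u.ravel(),v.ravel()])*d.reshape(-1,1)
    return (r@rot(m["orientation"]).T+m["eye"]).reshape(h,w,3)
E
python3 - <<'E'
from h import *
for n in ("scene","side"):
    m=camera_model(n); p=cv2.imread(f"pics/{n}0.png"); d=np.load(f"pics/{n}0.npy")
    c=cloud(m,d); hsv=cv2.cvtColor(p,cv2.COLOR_BGR2HSV)
    y=cv2.inRange(hsv,(20,150,120),(35,255,255)); k,l,st,ce=cv2.connectedComponentsWithStats(y)
    for i in range(1,k):
        if st[i,4]>40:
            P=c[l==i]; print(n,st[i],P.min(0),P.max(0)); 
            top=P[P[:,2]>0.09]; print(' top',len(top),top.mean(0) if len(top) else '')
    ctr={'scene':(188,200),'side':(278,320)}[n]
    u,v=ctr; W=c[v-40:v+45,u-45:u+45].reshape(-1,3)
    print(' desk z',np.median(W[:,2]),n)
    t=W[(abs(W[:,2]-0.034)<0.004)]; print(' ztop pts',len(t),t.min(0),t.max(0),cv2.minAreaRect(t[:,:2].astype(np.float32)*1000))
    cr=cv2.resize(p[v-50:v+50,u-60:u+60],None,fx=6,fy=6,interpolation=cv2.INTER_CUBIC); cv2.imwrite(f"pics/{n}_hold.png",cr)
m=camera_model("wrist"); p=cv2.imread("pics/wrist0.png")
cv2.imwrite("pics/wrist_tr.png",cv2.resize(p[50:310,40:200],None,fx=2.3,fy=2.3,interpolation=cv2.INTER_CUBIC))
c=cloud(m,np.load("pics/wrist0.npy")); print(c[40,200],c[149,108],c[75,95],c[110,100])
E
```

```text
scene [184 174   8  25 112] [ 0.51248027  0.29229662 -0.00113022] [0.66735213 0.4858811  0.10042659]
 top 31 [0.5225258  0.29984929 0.09702205]
 desk z -0.0007860159401958944 scene
 ztop pts 228 [0.49694284 0.27755279 0.03001448] [0.74673018 0.45902983 0.03784304] ((635.0038452148438, 346.05938720703125), (294.45611572265625, 85.36676025390625), 32.276668548583984)
 desk z 0.0009556766130066063 side
 ztop pts 225 [0.49935059 0.23233756 0.03010555] [0.64689081 0.32744244 0.0379432 ] ((578.4175415039062, 286.78814697265625), (56.549278259277344, 165.0372772216797), 70.0425796508789)
[0.57365063 0.14212665 0.00290536] [0.47798061 0.03655998 0.02592006] [0.46841799 0.10867856 0.01308865] [0.46768481 0.07500598 0.01100159]
```

View pics/scene_hold.png

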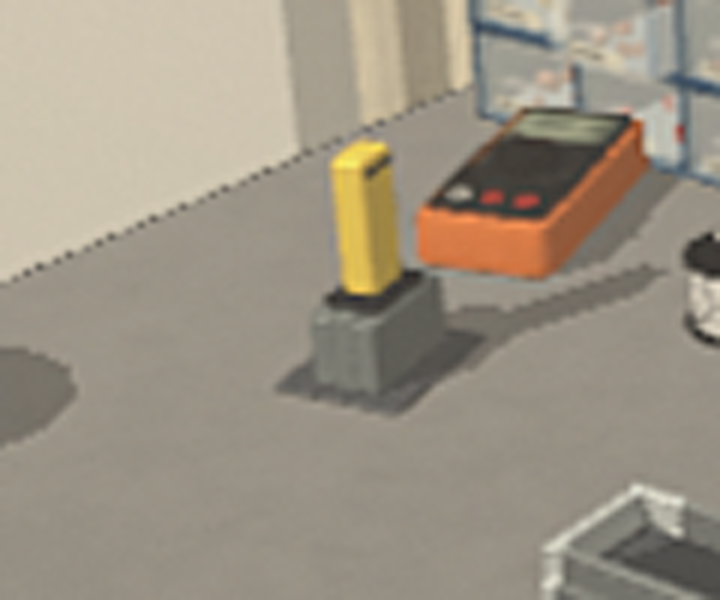

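View pics/side_hold.png

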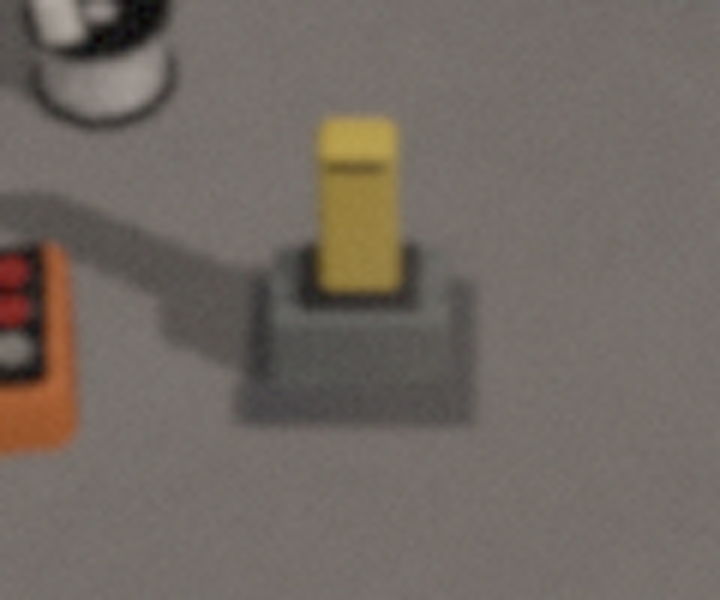

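View pics/wrist_tr.png

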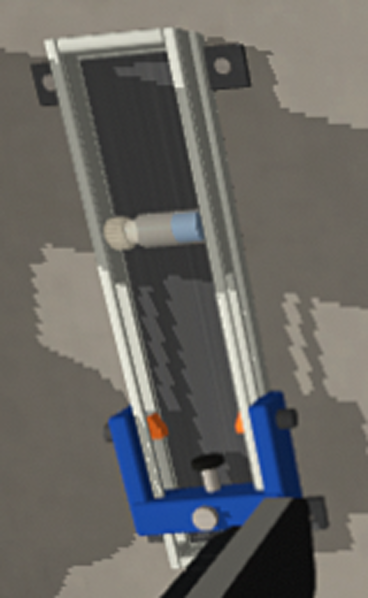

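Run:
```python
from h import *
s=read_state(); print(s['time_s'],rot(s['orientation']).round(3))
m=camera_model("wrist"); Rt=rot(s['orientation']); print("cam off in tool",Rt.T@(m['eye']-s['eef_pos'])); print(Rt.T@rot(m['orientation'])[:,2])
# foot front corners side crop -> (238,425),(475,425),(/6 + 218,270)
ms=camera_model("side")
q=[(238/6+218,425/6+270),(475/6+218,425/6+270)]
P=plane(ms,q,0.001); print(P, np.linalg.norm(P[1]-P[0]), np.degrees(np.arctan2(*(P[1]-P[0])[1::-1])))
top=[(322/6+218,125/6+270),(396/6+218,125/6+270)]; print(plane(ms,top,0.1))
# track in wrist: crop scale 2.3 origin(40,50)
q=np.array([(47,42),(203,37),(52,50),(166,40)])/2.3+[40,50]; print(plane(m,q,0.024))
# rail outer lines
L=np.array([(47,42),(98,270),(128,410)])/2.3+[40,50]; print(plane(m,L,.024))
v=np.array([(107,234),(203,224)])/2.3+[40,50]; print('vial',plane(m,v,.0173))
n=np.array([(156,428),(240,424),(208,462)])/2.3+[40,50]; print('noses,buffer',plane(m,n,.0173))
```

```text
0.15 [[-0.002  1.    -0.   ]
 [ 0.    -0.    -1.   ]
 [-1.    -0.002 -0.   ]]
cam off in tool [-0.14408325  0.00046438 -0.07134885]
[9.60646765e-01 3.96748336e-05 2.77772913e-01]
[[0.55772729 0.34358385 0.001     ]
 [0.48581741 0.32279915 0.001     ]] 0.07485342087319713 -163.87868659763527
[[0.54005909 0.3040001  0.1       ]
 [0.51823206 0.297721   0.1       ]]
[[0.44105576 0.11385391 0.024     ]
 [0.50733685 0.11543592 0.024     ]
 [0.442649   0.11069644 0.024     ]
 [0.49158954 0.11434126 0.024     ]]
[[ 0.44105576  0.11385391  0.024     ]
 [ 0.4477256   0.01742985  0.024     ]
 [ 0.45150758 -0.04973512  0.024     ]]
vial [[0.45060193 0.03290587 0.0173    ]
 [0.49526409 0.03731944 0.0173    ]]
noses,buffer [[ 0.46014613 -0.06135723  0.0173    ]
 [ 0.50175053 -0.05922364  0.0173    ]
 [ 0.48361105 -0.07927213  0.0173    ]]
```

Call:
carry_out --deltas '[[[0, -0.0121, -0.0306, 0], [0, -0.0121, -0.0306, 0], [0, -0.0121, -0.0306, 0], [0, -0.0121, -0.0306, 0], [0, -0.0121, -0.0306, 0], [0, -0.0121, -0.0306, 0], [0, -0.0121, -0.0306, 0], [0, -0.0121, -0.0306, 0], [0, -0.0121, -0.0306, 0], [0, -0.0121, -0.0306, 0]]]'

```text
time_s: 0.98
eef_pos: [0.528, 0.3073, 0.231]
orientation: [-0.5, -0.5, -0.5, 0.5]
ft_force: [0.0, 0.3, 0.2]
opening: 0.998
```

Call:
carry_out --deltas '[[[0, 0, 0, 7], [0, 0, 0, 7], [0, 0, 0, 7], [0, 0, 0, 7], [0, 0, 0, 7], [0, 0, 0, 7], [0, 0, 0, 7], [0, 0, 0, 7], [0, 0, 0, 7], [0, 0, 0, 7]]]'

```text
time_s: 1.82
eef_pos: [0.5287, 0.3059, 0.2308]
orientation: [-0.121, -0.696, -0.121, 0.697]
ft_force: [-0.2, 0.1, 0.1]
opening: 1.003
```

Call:
carry_out --deltas '[[[0, 0, 0, 4], [0, 0, 0, 0], [0, 0, 0, 0]]]'

```text
time_s: 2.07
eef_pos: [0.5288, 0.3059, 0.2309]
orientation: [-0.099, -0.7, -0.099, 0.7]
ft_force: [-0.1, -0.2, -0.1]
opening: 1.004
```

Run:
```python
from h import *
s=read_state(); m=camera_model("wrist"); p,d=read_camera("wrist"); np.save("pics/w1.npy",d); cv2.imwrite("pics/w1.png",p)
import pickle; pickle.dump((s,m),open("pics/w1.pkl","wb"))
print(s['time_s'],s['eef_pos'],rot(s['orientation']).round(4),s['qpos'],s['ft_force'])
```

```text
2.0667 [0.52881807 0.30588746 0.23093683] [[-6.000e-04  2.775e-01 -9.607e-01]
 [-3.000e-04 -9.607e-01 -2.775e-01]
 [-1.000e+00  1.000e-04  7.000e-04]] [4.36556476e-01 3.93938839e-02 1.74061878e+00 1.33382639e-05
 1.36224829e+00 1.72615975e+00] [-0.10442361 -0.18528215 -0.05750145]
```

View pics/w1.png

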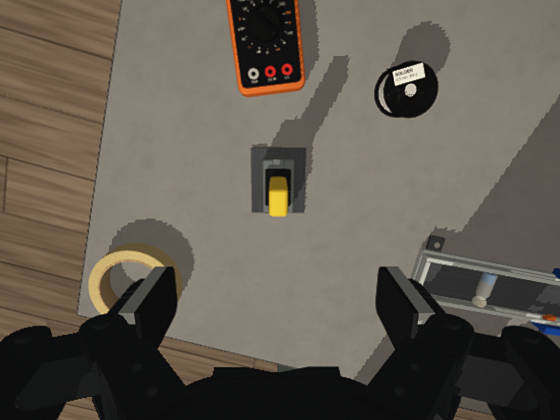

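The foot plate spans columns 252–305 and rows 148–213. The handle is at column 278, so the yaw looks right.

Run:
```python
from h import *
import pickle
s,m=pickle.load(open("pics/w1.pkl","rb")); p=cv2.imread("pics/w1.png"); d=np.load("pics/w1.npy"); c=cloud(m,d)
Rt=rot(s['orientation']); 
def T(P): return (np.asarray(P)-s['eef_pos'])@Rt
hsv=cv2.cvtColor(p,cv2.COLOR_BGR2HSV); y=cv2.inRange(hsv,(20,150,100),(35,255,255)); y[:140]=0;y[230:]=0;y[:,:255]=0;y[:,310:]=0
P=c[y>0]; top=(y>0)&(c[:,:,2]>.092)
v,u=np.nonzero(top); print('z',np.median(c[top][:,2])); r=cv2.minAreaRect(np.c_[u,v].astype(np.float32)); print(r)
bp=cv2.boxPoints(r)+0; Q=plane(m,bp,.1); print('handle top tool',T(Q).round(4), plane(m,[r[0]],.1),T(plane(m,[r[0]],.1)))
# foot
f=[(252,148),(305,148),(252,213),(305,213)]; Q=plane(m,f,.001); print('foot',T(Q).round(4),Q.mean(0)); 
cv2.imwrite("pics/w1c.png",cv2.resize(p[135:225,235:325],None,fx=6,fy=6,interpolation=cv2.INTER_CUBIC))
```

```text
z 0.1012399532882296
((278.0, 201.0), (28.0, 18.0), 90.0)
handle top tool [[ 0.1309 -0.0064 -0.0125]
 [ 0.1309  0.0085 -0.0125]
 [ 0.1309  0.0087  0.0118]
 [ 0.1309 -0.0066  0.0118]] [[0.52948294 0.30496316 0.1       ]] [[ 0.13093664  0.00106065 -0.00046898]]
foot [[ 0.2299 -0.0268 -0.0348]
 [ 0.2299  0.0311 -0.0348]
 [ 0.23   -0.0282  0.0392]
 [ 0.23    0.0329  0.0392]] [0.52717856 0.30304888 0.001     ]
```

View pics/w1c.png

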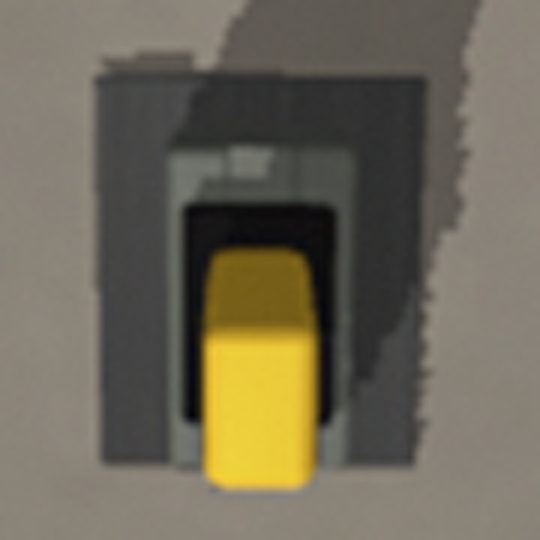

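Call:
carry_out --deltas '[[[0.02, 0.0013, 0.001, 0], [0.03, 0, 0, 0], [0.03, 0, 0, 0], [0.03, 0, 0, 0], [0.03, 0, 0, 0], [0.02, 0, 0, 0], [0.01, 0, 0, 0], [0.0056, 0, 0, 0], [0, 0, 0, 0], [0, 0, 0, 0]]]'

```text
time_s: 2.95
eef_pos: [0.5293, 0.3049, 0.0571]
orientation: [0.098, 0.701, 0.099, -0.7]
ft_force: [-0.2, 0.1, 0.1]
opening: 1.001
```

Call:
carry_out --deltas '[[[0, 0, 0, 0], [0, 0, 0, 0], [0, 0, 0, 0], [0, 0, 0, 0], [0, 0, 0, 0], [0, 0, 0, 0], [0, 0, 0, 0], [0, 0, 0, 0], [0, 0, 0, 0], [0, 0, 0, 0]]]' --gripper 0.0 --newtons 60

```text
time_s: 3.78
eef_pos: [0.5286, 0.3046, 0.0561]
orientation: [0.098, 0.7, 0.098, -0.7]
ft_force: [-0.9, 0.1, 3.4]
opening: 0.179
```

Run:
```python
from h import *
s=read_state(); p,d=read_camera("wrist"); cv2.imwrite("pics/w2.png",p)
print(s)
```

```text
{'time_s': 3.7833, 'qpos': array([4.34708552e-01, 2.04899472e-01, 1.87248089e+00, 1.76972834e-06,
       1.06370363e+00, 1.72623959e+00]), 'joint_velocities': array([ 0.00213943,  0.00046842, -0.00074632,  0.00140655,  0.00081075,
       -0.00018784]), 'joint_torque': array([ 3.75460298e-02, -3.96452522e+01, -3.05466986e+01, -5.04254422e-03,
       -1.02992265e-01,  3.91804468e-03]), 'eef_pos': array([0.52862057, 0.30455247, 0.05608971]), 'orientation': array([ 0.09836153,  0.70039658,  0.09846718, -0.70005276]), 'ft_force': array([-0.89100132,  0.09655373,  3.36814019]), 'moment': array([-0.05424241,  0.05183841,  0.01121344]), 'opening': 0.17852585327913204}
```

View pics/w2.png

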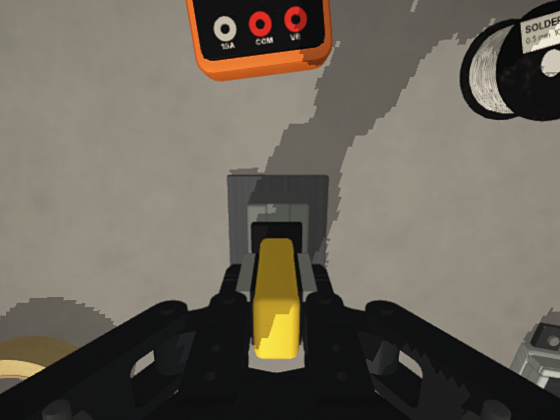

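Grasped: the opening is about 15 mm. The holder grasp pose is TCP (0.5286, 0.3046, 0.0561). Next I lift, then move over the track.

Call:
carry_out --deltas '[[[-0.005, 0, 0, 0], [-0.01, 0, 0, 0], [-0.02, 0, 0, 0], [-0.03, 0, 0, 0], [-0.03, 0, 0, 0], [-0.02, 0, 0, 0], [0, 0, 0, 0]]]'

```text
time_s: 4.42
eef_pos: [0.5313, 0.3058, 0.1777]
orientation: [0.097, 0.704, 0.1, -0.697]
ft_force: [1.6, 1.0, 0.8]
opening: 0.179
```

Call:
carry_out --deltas '[[[0, 0.0241, 0.0132, 0], [0, 0.0301, 0.0165, 0], [0, 0.0301, 0.0165, 0], [0, 0.0301, 0.0165, 0], [0, 0.0301, 0.0165, 0], [0, 0.0301, 0.0165, 0], [0, 0.0241, 0.013, 0], [0, 0.0126, 0.0065, 6.2], [0, 0, 0, 6.2], [0, 0, 0, 0]]]'

```text
time_s: 5.25
eef_pos: [0.475, 0.0686, 0.1696]
orientation: [-0.021, -0.706, -0.021, 0.707]
ft_force: [1.4, -0.3, -1.4]
opening: 0.182
```

Run:
```python
from h import *
s=read_state(); m=camera_model("wrist"); p,d=read_camera("wrist"); np.save("pics/w3.npy",d); cv2.imwrite("pics/w3.png",p)
import pickle; pickle.dump((s,m),open("pics/w3.pkl","wb"))
print(s['time_s'],s['eef_pos'],rot(s['orientation']).round(4),s['ft_force'],s['moment'],s['opening'])
```

```text
5.25 [0.47497093 0.06862123 0.16960645] [[-1.600e-03  5.910e-02 -9.983e-01]
 [ 0.000e+00 -9.983e-01 -5.910e-02]
 [-1.000e+00 -1.000e-04  1.600e-03]] [ 1.37238975 -0.25475598 -1.35890463] [ 0.04301599 -0.01649173  0.02233972] 0.18215536588341422
```

View pics/w3.png

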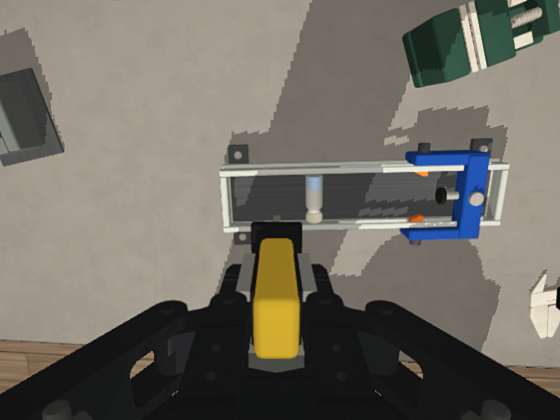

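The view shows the track ends at columns 221 and 508, the vial at (314,198), the noses at (421,172) and (416,219), and the buffer at (440,195).

Run:
```python
from h import *
p=cv2.imread("pics/w3.png")
cv2.imwrite("pics/w3a.png",cv2.resize(p[140:250,210:320],None,fx=5,fy=5,interpolation=cv2.INTER_CUBIC))
cv2.imwrite("pics/w3b.png",cv2.resize(p[140:250,400:520],None,fx=5,fy=5,interpolation=cv2.INTER_CUBIC))
```

```text
(no output)
```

View pics/w3a.png

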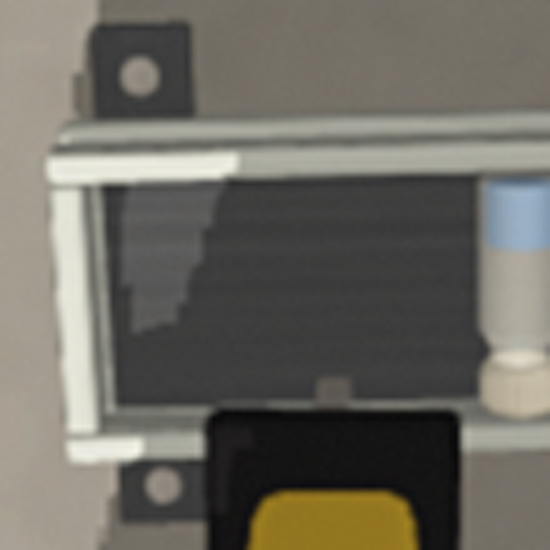

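View pics/w3b.png

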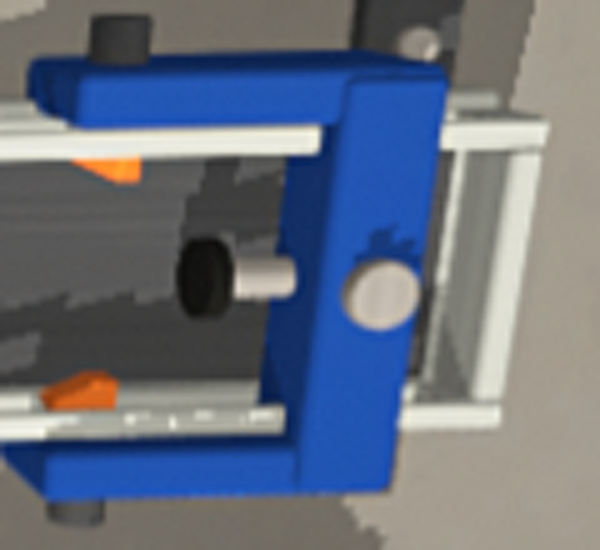

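Run:
```python
from h import *
import pickle
s,m=pickle.load(open("pics/w3.pkl","rb")); Rt=rot(s['orientation'])
A=np.array([210,140]);B=np.array([400,140])
C=plane(m,[A+np.array((48,150))/5,A+np.array((68,460))/5,B+np.array((548,122))/5,B+np.array((500,425))/5],.024)
print(C.round(4)); print([np.linalg.norm(C[i]-C[j]).round(4) for i,j in((0,1),(2,3),(0,2),(1,3))])
ax=(C[2]+C[3]-C[0]-C[1])[:2]; ax/=np.linalg.norm(ax); print('yaw',np.degrees(np.arctan2(ax[1],ax[0])))
mid=C.mean(0)[:2]; O=mid-ax*.020; ay=np.array([-ax[1],ax[0]]); print('origin',O,'tooly yaw',np.degrees(np.arctan2(Rt[1,1],Rt[0,1])))
def tr(P): P=np.atleast_2d(P)[:,:2]-O; return np.c_[P@ax,P@ay].round(4)
print('TCP in track',tr(s['eef_pos']))
print('vial ends',tr(plane(m,[A+np.array((518,183))/5,A+np.array((515,415))/5],.0173)))
print('vial sides(left)',tr(plane(m,[A+np.array((481,240))/5,],.0173)),tr(plane(m,[[210+ (0),0]],.0173)))
print('noses back top',tr(plane(m,[B+np.array((140,182))/5,B+np.array((117,378))/5],.02)))
print('buffer disc ctr',tr(plane(m,[B+np.array((190,278))/5],.0175)))
pickle.dump((O,ax,ay),open("trk.pkl","wb"))
# cross check with w0 corners
m0=camera_model("wrist")
d=np.load("pics/w3.npy");c=cloud(m,d); 
print('z of floor/rail', c[190,270],c[168,340])
hh=plane(m,[(252,223),(302,223)],s['eef_pos'][2]-.0521+.035); print('collar back corners',tr(hh),tr(s['eef_pos']))
```

```text
[[ 0.4959  0.1193  0.024 ]
 [ 0.4394  0.1149  0.024 ]
 [ 0.5157 -0.13    0.024 ]
 [ 0.4608 -0.1351  0.024 ]]
[np.float64(0.0566), np.float64(0.0551), np.float64(0.2501), np.float64(0.2509)]
yaw -85.28994253426312
origin [0.47629972 0.01220797] tooly yaw -86.6133535973699
TCP in track [[-0.0563  0.0033]]
vial ends [[-0.0234  0.0194]
 [-0.0236 -0.0238]]
vial sides(left) [[-0.0299  0.0093]] [[-0.1046  0.16  ]]
noses back top [[ 0.077   0.0178]
 [ 0.0765 -0.0182]]
buffer disc ctr [[ 0.089  -0.0004]]
z of floor/rail [0.47786448 0.07504395 0.01075137] [0.50385628 0.01610471 0.02489817]
collar back corners [[-0.0687  0.0217]
 [-0.0437  0.0211]] [[-0.0563  0.0033]]
```

Call:
carry_out --deltas '[[[0.01, 0, 0.0035, -1.2], [0.02, 0, 0, 0], [0.03, 0, 0, 0], [0.02, 0, 0, 0], [0.01, 0, 0, 0], [0.006, 0, 0, 0], [0.004, 0, 0, 0], [0, 0, 0, 0], [0, 0, 0, 0], [0, 0, 0, 0]]]'

```text
time_s: 6.13
eef_pos: [0.4735, 0.0695, 0.0721]
orientation: [0.03, 0.707, 0.03, -0.706]
ft_force: [0.3, -0.4, -0.9]
opening: 0.182
```

```bash
cat >> h.py <<'E'
import pickle
def trk():
    O,ax,ay=pickle.load(open("trk.pkl","rb")); s=read_state(); P=s['eef_pos'][:2]-O; Rt=rot(s['orientation'])
    f=s['ft_force'][:2]
    print('t',s['time_s'],'track',(P@ax).round(4),(P@ay).round(4),'z',s['eef_pos'][2].round(4),'yawerr',np.degrees(np.arctan2(Rt[1,1],Rt[0,1])-np.arctan2(ax[1],ax[0])).round(2),'F',(f@ax).round(2),(f@ay).round(2),s['ft_force'][2].round(2))
E
python3 - <<'E'
from h import *
trk(); p,d=read_camera("wrist"); cv2.imwrite("pics/w4.png",p); p,d=read_camera("side"); cv2.imwrite("pics/s4.png",cv2.resize(p[180:290,280:400],None,fx=5,fy=5,interpolation=cv2.INTER_CUBIC))
E
```

```text
t 6.1333 track -0.0573 0.0019 z 0.0721 yawerr 0.11 F 0.45 0.31 -0.88
```

View pics/w4.png

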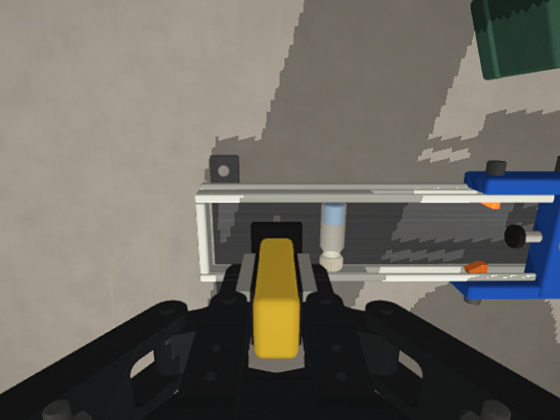

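View pics/s4.png

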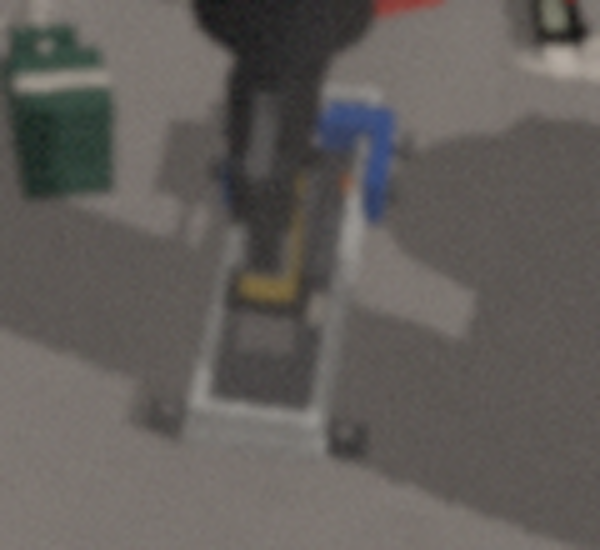

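Call:
carry_out --deltas '[[[0.003, 0, 0.001, 0], [0.003, 0, 0.001, 0], [0.001, 0, 0, 0], [0, 0.003, 0, 0], [0, 0.004, 0, 0], [0, 0.004, 0, 0], [0, 0.004, 0, 0], [0, 0.003, 0, 0], [0, 0.002, 0, 0], [0, 0.001, 0, 0]]]'

```text
time_s: 7.07
eef_pos: [0.4723, 0.0478, 0.0638]
orientation: [0.029, 0.707, 0.029, -0.706]
ft_force: [0.0, -0.3, -1.1]
opening: 0.179
```

Run:
```python
from h import *
trk(); p,d=read_camera("wrist"); cv2.imwrite("pics/w5.png",p)
```

```text
t 7.0667 track -0.0358 -0.0011 z 0.0638 yawerr 0.06 F 0.34 0.02 -1.09
```

View pics/w5.png

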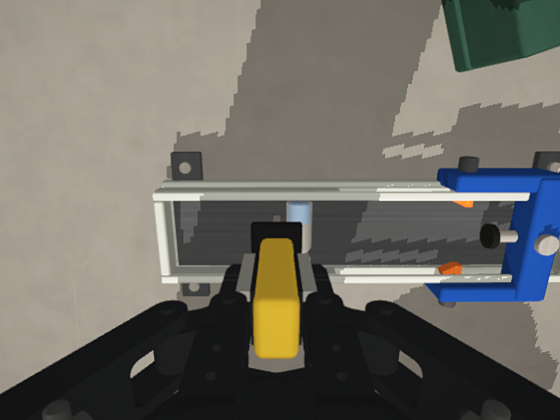

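Call:
carry_out --deltas '[[[-0.001, 0.0015, 0, 0], [0, 0.002, 0, 0], [0, 0.0025, 0, 0], [0, 0.003, 0, 0], [0, 0.003, 0, 0], [0, 0.003, 0, 0], [0, 0.003, 0, 0], [0, 0.003, 0, 0], [0, 0.003, 0, 0], [0, 0.003, 0, 0]]]'

```text
time_s: 7.95
eef_pos: [0.4744, 0.021, 0.0647]
orientation: [-0.03, -0.706, -0.03, 0.706]
ft_force: [0.2, 0.0, -1.0]
opening: 0.179
```

Call:
carry_out --deltas '[[[0, 0.003, 0, 0], [0, 0.003, 0, 0], [0, 0.003, 0, 0], [0, 0.003, 0, 0], [0, 0.003, 0, 0], [0, 0.003, 0, 0], [0, 0.003, 0, 0], [0, 0.003, 0, 0], [0, 0.003, 0, 0], [0, 0.003, 0, 0]]]'

```text
time_s: 8.78
eef_pos: [0.4769, -0.0088, 0.0647]
orientation: [-0.03, -0.706, -0.03, 0.706]
ft_force: [-0.2, -0.4, -1.3]
opening: 0.181
```

Run:
```python
from h import *
trk(); p,d=read_camera("wrist"); cv2.imwrite("pics/w6.png",p)
```

```text
t 8.7833 track 0.021 -0.0011 z 0.0647 yawerr 0.09 F 0.36 -0.19 -1.31
```

View pics/w6.png

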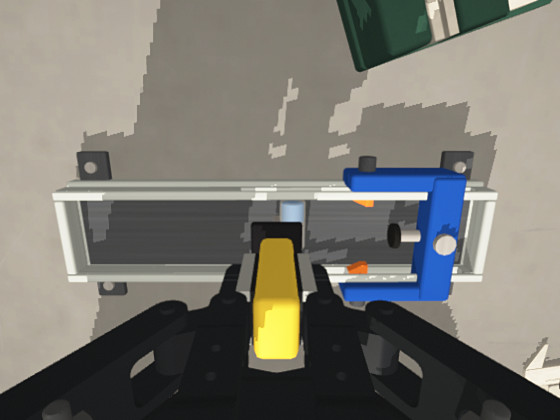

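The vial stays against the blade and rolls straight. I keep going towards the ramps.

Call:
carry_out --deltas '[[[0, 0.003, 0, 0], [0, 0.003, 0, 0], [0, 0.003, 0, 0], [0, 0.003, 0, 0], [0, 0.003, 0, 0], [0, 0.002, 0, 0], [0, 0.002, 0, 0], [0, 0.002, 0, 0], [0, 0.0015, 0, 0], [0, 0.001, 0, 0]]]'

```text
time_s: 9.67
eef_pos: [0.4789, -0.0321, 0.0647]
orientation: [-0.03, -0.706, -0.03, 0.706]
ft_force: [-0.1, -0.0, -1.1]
opening: 0.177
```

Run:
```python
from h import *
trk(); s=read_state(); m=camera_model("wrist"); p,d=read_camera("wrist"); cv2.imwrite("pics/w7.png",p); pickle.dump((s,m),open("pics/w7.pkl","wb"))
cv2.imwrite("pics/w7c.png",cv2.resize(p[150:310,220:460],None,fx=3.3,fy=3.3,interpolation=cv2.INTER_CUBIC))
```

```text
t 9.6667 track 0.0444 -0.001 z 0.0647 yawerr 0.09 F -0.0 -0.06 -1.14
```

View pics/w7c.png

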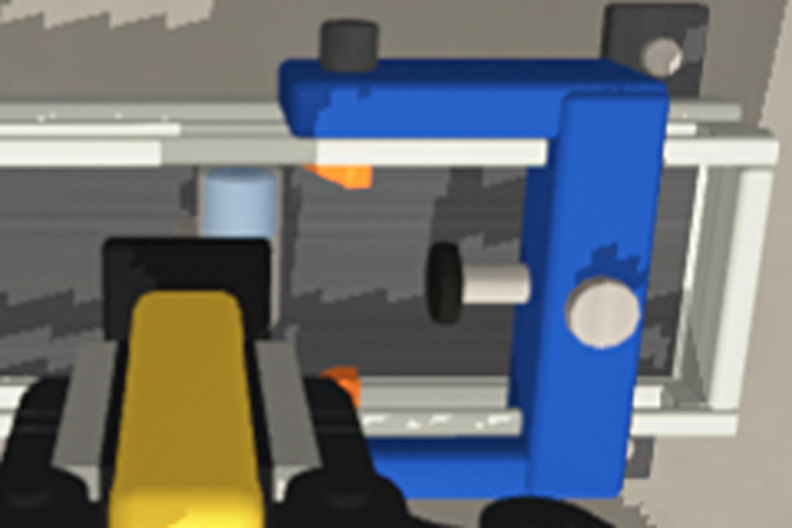

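Run:
```python
from h import *
s,m=pickle.load(open("pics/w7.pkl","rb")); O,ax,ay=pickle.load(open("trk.pkl","rb"))
f=lambda u,v,z: (lambda P:np.array([P@ax,P@ay]).round(4))(plane(m,[np.array((u,v))/3.3+[220,150]],z)[0,:2]-O)
for z in (.0173,.022): print(z,'back',f(372,178,z),f(358,385,z),'ramp start',f(305,166,z),'vial edges',f(199,200,z),f(283,250,z))
print('buffer face', f(427,283,.0173),f(445,242,.024))
```

```text
0.0173 back [0.0768 0.019 ] [ 0.0761 -0.0212] ramp start [0.0648 0.0212] vial edges [0.0461 0.0149] [0.0614 0.0055]
0.022 back [0.076  0.0203] [ 0.0753 -0.0189] ramp start [0.0643 0.0224] vial edges [0.0461 0.0163] [0.0609 0.0071]
buffer face [ 0.0878 -0.0008] [0.0889 0.0093]
```

Call:
carry_out --deltas '[[[0, 0.002, 0, 0], [0, 0.002, 0, 0], [0, 0.002, 0, 0], [0, 0.002, 0, 0], [0, 0.001, 0, 0], [0, 0.001, 0, 0], [0, 0.001, 0, 0], [0, 0.001, 0, 0], [0, 0, 0, 0]]]'

```text
time_s: 10.47
eef_pos: [0.4799, -0.0436, 0.0647]
orientation: [-0.029, -0.706, -0.03, 0.707]
ft_force: [-0.3, 2.1, 0.2]
opening: 0.18
```

```bash
python3 -c "
from h import *
trk()"
```

```text
t 10.4667 track 0.0559 -0.001 z 0.0647 yawerr 0.07 F -2.12 -0.16 0.19
```

Call:
carry_out --deltas '[[[0, 0.001, 0, 0], [0, 0.001, 0, 0], [0, 0.001, 0, 0], [0, 0.001, 0, 0], [0, 0, 0, 0]]]'

```text
time_s: 10.88
eef_pos: [0.4803, -0.0484, 0.0647]
orientation: [0.03, 0.707, 0.029, -0.706]
ft_force: [0.1, 0.6, -0.4]
opening: 0.181
```

```bash
python3 -c "
from h import *
trk()"
```

```text
t 10.8833 track 0.0607 -0.001 z 0.0647 yawerr 0.09 F -0.59 0.19 -0.44
```

Call:
carry_out --deltas '[[[0, 0.001, 0, 0], [0, 0.001, 0, 0], [0, 0.001, 0, 0], [0, 0.001, 0, 0], [0, 0, 0, 0]]]'

```text
time_s: 11.3
eef_pos: [0.4806, -0.0521, 0.0647]
orientation: [0.03, 0.706, 0.029, -0.706]
ft_force: [-0.7, 0.2, -1.8]
opening: 0.18
```

```bash
python3 -c "
from h import *
trk()"
```

```text
t 11.3 track 0.0645 -0.001 z 0.0647 yawerr 0.08 F -0.26 -0.65 -1.85
```

Call:
carry_out --deltas '[[[0, 0.001, 0, 0], [0, 0.001, 0, 0], [0, 0.001, 0, 0], [0, 0.001, 0, 0], [0, 0, 0, 0]]]'

```text
time_s: 11.72
eef_pos: [0.4809, -0.0561, 0.0648]
orientation: [0.03, 0.706, 0.03, -0.706]
ft_force: [-0.4, -0.3, -0.5]
opening: 0.177
```

Call:
carry_out --deltas '[[[0, 0.001, 0, 0], [0, 0.001, 0, 0], [0, 0, 0, 0]]]'

```text
time_s: 11.97
eef_pos: [0.4811, -0.058, 0.0647]
orientation: [0.03, 0.706, 0.03, -0.706]
ft_force: [-0.2, 1.3, -1.0]
opening: 0.179
```

```bash
python3 -c "
from h import *
trk(); p,d=read_camera('wrist'); cv2.imwrite('pics/w8.png',p)
cv2.imwrite('pics/w8c.png',cv2.resize(p[150:310,220:460],None,fx=3.3,fy=3.3,interpolation=cv2.INTER_CUBIC))"
```

```text
t 11.9667 track 0.0704 -0.001 z 0.0647 yawerr 0.09 F -1.28 -0.06 -0.97
```

View pics/w8c.png

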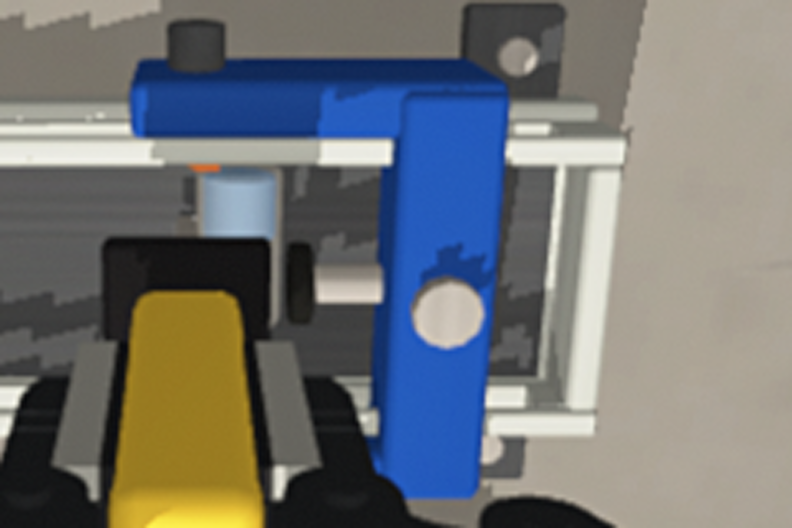

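The vial is just meeting the buffer disc at crop column 287. I step on slowly, watching the force.

Call:
carry_out --deltas '[[[0, 0.001, 0, 0], [0, 0.001, 0, 0], [0, 0, 0, 0]]]'

```text
time_s: 12.27
eef_pos: [0.4812, -0.06, 0.0647]
orientation: [-0.03, -0.706, -0.03, 0.706]
ft_force: [0.2, 1.3, -1.3]
opening: 0.181
```

Call:
carry_out --deltas '[[[0, 0.001, 0, 0], [0, 0, 0, 0], [0, 0, 0, 0]]]'

```text
time_s: 12.52
eef_pos: [0.4813, -0.0607, 0.0647]
orientation: [0.029, 0.706, 0.03, -0.706]
ft_force: [0.7, 2.0, -0.7]
opening: 0.181
```

```bash
python3 -c "
from h import *
trk()"
```

```text
t 12.5167 track 0.0731 -0.001 z 0.0647 yawerr 0.08 F -1.97 0.82 -0.72
```

Call:
carry_out --deltas '[[[0, 0.001, 0, 0], [0, 0, 0, 0], [0, 0, 0, 0]]]'

```text
time_s: 12.77
eef_pos: [0.4814, -0.0618, 0.0647]
orientation: [-0.03, -0.706, -0.03, 0.707]
ft_force: [-0.9, 2.5, 0.1]
opening: 0.178
```

```bash
python3 -c "
from h import *
trk()"
```

```text
t 12.7667 track 0.0741 -0.001 z 0.0647 yawerr 0.09 F -2.55 -0.64 0.13
```

Call:
carry_out --deltas '[[[0, 0.001, 0, 0], [0, 0, 0, 0], [0, 0, 0, 0]]]'

```text
time_s: 13.02
eef_pos: [0.4815, -0.0626, 0.0647]
orientation: [-0.029, -0.706, -0.03, 0.707]
ft_force: [-0.1, 2.7, -0.2]
opening: 0.182
```

Call:
carry_out --deltas '[[[0, 0.001, 0, 0], [0, 0, 0, 0], [0, 0, 0, 0]]]'

```text
time_s: 13.27
eef_pos: [0.4815, -0.0636, 0.0647]
orientation: [-0.029, -0.706, -0.03, 0.707]
ft_force: [-1.2, 4.7, 0.3]
opening: 0.176
```

```bash
python3 -c "
from h import *
trk(); p,d=read_camera('wrist'); cv2.imwrite('pics/w9.png',p)
trk(); m=camera_model('wrist'); pickle.dump((read_state(),m),open('pics/w9.pkl','wb'))
cv2.imwrite('pics/w9c.png',cv2.resize(p[150:310,220:460],None,fx=3.3,fy=3.3,interpolation=cv2.INTER_CUBIC))"
```

```text
t 13.2667 track 0.076 -0.001 z 0.0647 yawerr 0.08 F -4.8 -0.85 0.31
t 13.3167 track 0.076 -0.001 z 0.0647 yawerr 0.08 F -5.71 0.21 -0.53
```

View pics/w9c.png

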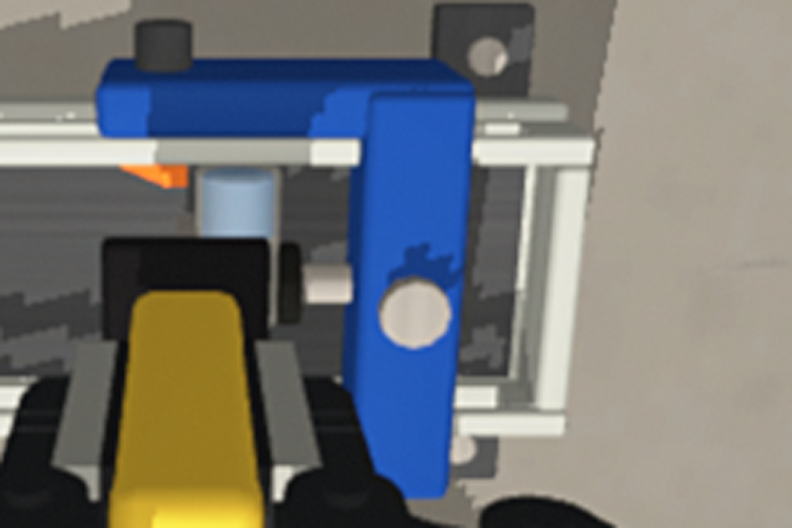

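The upper nose has sprung out behind the vial at crop (175,178). The force is about 5 N, which is roughly 4.3 mm of press. I back off gently and check both sides.

Call:
carry_out --deltas '[[[0, -0.001, 0, 0], [0, -0.001, 0, 0], [0, -0.001, 0, 0], [0, -0.002, 0, 0], [0, -0.005, 0, 0], [0, -0.01, 0, 0], [0, -0.015, 0, 0], [0, -0.015, 0, 0], [0, -0.005, 0, 0], [0, 0, 0, 0]]]'

```text
time_s: 14.15
eef_pos: [0.4768, -0.0079, 0.0647]
orientation: [-0.031, -0.706, -0.03, 0.706]
ft_force: [-0.5, 0.5, -0.9]
opening: 0.175
```

```bash
python3 -c "
from h import *
trk(); s=read_state(); m=camera_model('wrist'); p,d=read_camera('wrist'); pickle.dump((s,m),open('pics/w10.pkl','wb'))
cv2.imwrite('pics/w10.png',p)
cv2.imwrite('pics/w10c.png',cv2.resize(p[150:310,220:460],None,fx=3.3,fy=3.3,interpolation=cv2.INTER_CUBIC))"
```

```text
t 14.15 track 0.0201 -0.0012 z 0.0647 yawerr 0.22 F -0.58 -0.44 -0.89
```

View pics/w10c.png

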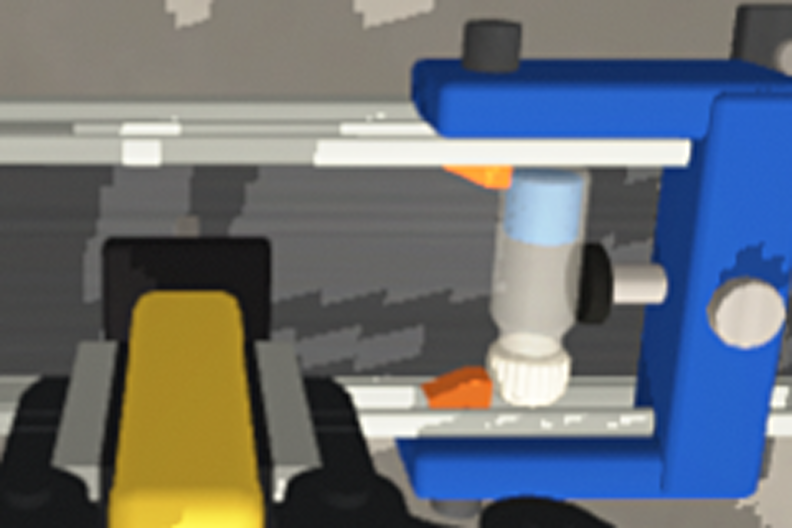

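Both orange noses, at crop (480,178) and (460,388), are shut behind the vial, and the buffer disc touches its front. I now take the paddle back.

Call:
carry_out --deltas '[[[-0.01, 0, 0, 0], [-0.02, 0, 0, 0], [-0.03, 0, 0, 0], [-0.03, 0, 0, 0], [-0.02, 0, 0, 0], [-0.005, 0, 0, -5.6], [0, 0, 0, -5.6], [0, 0, 0, 0], [0, 0, 0, 0]]]'

```text
time_s: 14.95
eef_pos: [0.477, -0.0096, 0.1803]
orientation: [0.097, 0.701, 0.097, -0.7]
ft_force: [1.5, 0.1, -1.5]
opening: 0.179
```

Call:
carry_out --deltas '[[[0, -0.02, -0.0096, 0], [0, -0.0315, -0.015, 0], [0, -0.0315, -0.015, 0], [0, -0.0315, -0.015, 0], [0, -0.0315, -0.015, 0], [0, -0.0315, -0.015, 0], [0, -0.0315, -0.015, 0], [0, -0.0315, -0.015, 0], [0, -0.0315, -0.015, 0], [0, -0.0138, -0.0069, 0]]]'

```text
time_s: 15.78
eef_pos: [0.5293, 0.3065, 0.1791]
orientation: [-0.098, -0.7, -0.099, 0.7]
ft_force: [-0.1, 0.0, -0.4]
opening: 0.183
```

Call:
carry_out --deltas '[[[0, 0, 0, 0], [0, 0, 0, 0], [0, 0, 0, 0]]]'

```text
time_s: 16.03
eef_pos: [0.5292, 0.3021, 0.1792]
orientation: [-0.098, -0.7, -0.098, 0.701]
ft_force: [1.0, 0.4, -1.1]
opening: 0.178
```

```bash
cat >> h.py <<'E'
def hold():
    s=read_state(); Rt=rot(s['orientation']); g=np.array([.52862,.30455,.05609]); qg=rot([0.09836153,0.70039658,0.09846718,-0.70005276])
    print('t',s['time_s'],s['eef_pos'].round(4),'to go tool',((g-s['eef_pos'])@Rt).round(4),'rot to go deg',np.degrees(R.from_matrix(Rt.T@qg).as_rotvec()).round(2),'F',s['ft_force'].round(2),s['opening'].round(3))
E
python3 - <<'E'
from h import *
hold(); s=read_state(); m=camera_model('wrist'); p,d=read_camera('wrist'); pickle.dump((s,m),open('pics/w11.pkl','wb')); cv2.imwrite('pics/w11.png',p)
E
```

```text
Traceback (most recent call last):
  File "h.py", line 24, in hold
    print('t',s['time_s'],s['eef_pos'].round(4),'to go tool',((g-s['eef_pos'])@Rt).round(4),'rot to go deg',np.degrees(R.from_matrix(Rt.T@qg).as_rotvec()).round(2),'F',s['ft_force'].round(2),s['opening'].round(3))
                                                                                                                                                                                               ^^^^^^^^^^^^^^^^^^
AttributeError: 'float' object has no attribute 'round'
```

```bash
sed -i "s/s\['opening'\].round(3)/s['opening']/" h.py
python3 - <<'E'
from h import *
hold(); s=read_state(); m=camera_model('wrist'); p,d=read_camera('wrist'); pickle.dump((s,m),open('pics/w11.pkl','wb')); cv2.imwrite('pics/w11.png',p)
E
```

```text
t 16.0333 [0.5292 0.3021 0.1792] to go tool [ 0.1231 -0.0026 -0.0003] rot to go deg [-0.08  0.11 -0.05] F [ 1.04  0.35 -1.11] 0.17812529435111552
```

View pics/w11.png

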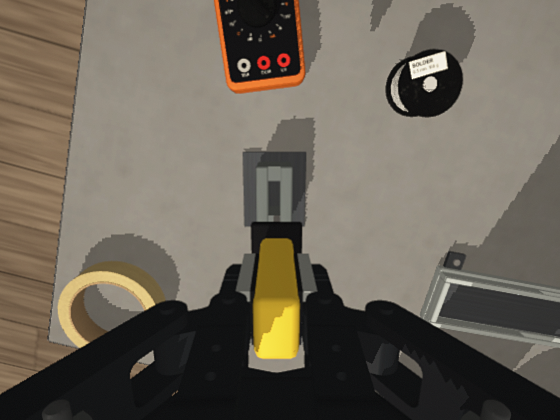

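Call:
carry_out --deltas '[[[0.01, -0.0015, -0.0003, 0], [0.02, -0.001, 0, 0], [0.02, 0, 0, 0], [0.02, 0, 0, 0], [0.01, 0, 0, 0], [0.002, 0, 0, 0], [0, 0, 0, 0], [0, 0, 0, 0], [0, 0, 0, 0]]]'

```text
time_s: 16.83
eef_pos: [0.5301, 0.3061, 0.0995]
orientation: [0.098, 0.701, 0.099, -0.699]
ft_force: [0.3, 0.7, -0.6]
opening: 0.179
```

Run:
```python
from h import *
hold(); p,d=read_camera('wrist'); cv2.imwrite('pics/w12.png',p)
hold()
```

```text
t 16.8333 [0.5301 0.3061 0.0995] to go tool [0.0434 0.0011 0.002 ] rot to go deg [-0.02 -0.14  0.02] F [ 0.33  0.74 -0.56] 0.17922495959737902
t 16.8833 [0.53   0.3062 0.0994] to go tool [0.0434 0.0012 0.0019] rot to go deg [-0.01 -0.13  0.02] F [-0.01 -0.88 -0.86] 0.18109753199103093
```

View pics/w12.png

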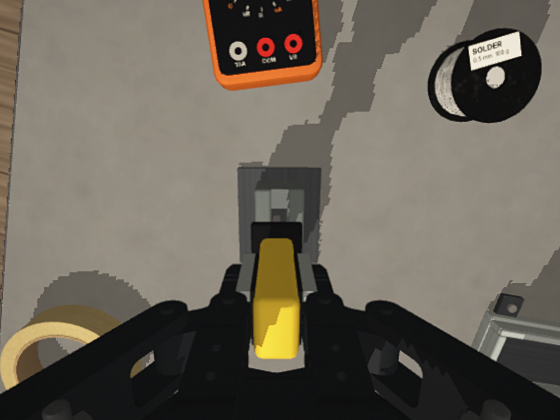

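Call:
carry_out --deltas '[[[0.004, 0.0012, 0.0019, 0], [0, 0, 0, 0], [0, 0, 0, 0], [0, 0, 0, 0]]]'

```text
time_s: 17.22
eef_pos: [0.5274, 0.3041, 0.0938]
orientation: [0.098, 0.7, 0.098, -0.7]
ft_force: [-0.6, 0.4, -1.2]
opening: 0.184
```

Run:
```python
from h import *
hold()
```

```text
t 17.2167 [0.5274 0.3041 0.0938] to go tool [ 0.0377 -0.0001 -0.0012] rot to go deg [ 0.    0.03 -0.  ] F [-0.6   0.39 -1.2 ] 0.18427685756265813
```

Call:
carry_out --deltas '[[[0.002, 0, -0.001, 0], [0.004, 0, 0, 0], [0.004, 0, 0, 0], [0.004, 0, 0, 0], [0.004, 0, 0, 0], [0, 0, 0, 0], [0, 0, 0, 0]]]'

```text
time_s: 17.8
eef_pos: [0.5281, 0.3043, 0.0751]
orientation: [-0.099, -0.7, -0.098, 0.701]
ft_force: [-0.9, 0.4, -1.0]
opening: 0.182
```

Run:
```python
from h import *
hold()
```

```text
t 17.8 [0.5281 0.3043 0.0751] to go tool [ 0.019  -0.0001 -0.0006] rot to go deg [-0.    0.09 -0.01] F [-0.86  0.39 -1.  ] 0.18160277664070373
```

In the slot and free of contact.

Call:
carry_out --deltas '[[[0.004, 0, -0.0004, 0], [0.005, 0, 0, 0], [0.004, 0, 0, 0], [0.003, 0, 0, 0], [0.001, 0, 0, 0], [0, 0, 0, 0], [0, 0, 0, 0]]]'

```text
time_s: 18.38
eef_pos: [0.5288, 0.3045, 0.0587]
orientation: [-0.098, -0.7, -0.098, 0.7]
ft_force: [0.5, 0.6, 0.0]
opening: 0.18
```

Run:
```python
from h import *
hold()
```

```text
t 18.3833 [0.5288 0.3045 0.0587] to go tool [ 0.0026 -0.0001  0.0002] rot to go deg [-0.    0.03 -0.  ] F [0.5  0.55 0.04] 0.18034443327546973
```

Call:
carry_out --deltas '[[[0.001, 0, 0, 0], [0.001, 0, 0, 0], [0, 0, 0, 0], [0, 0, 0, 0]]]'

```text
time_s: 18.72
eef_pos: [0.5288, 0.3045, 0.0567]
orientation: [-0.098, -0.7, -0.098, 0.7]
ft_force: [-0.4, 0.2, 0.0]
opening: 0.177
```

Run:
```python
from h import *
hold()
```

```text
t 18.7167 [0.5288 0.3045 0.0567] to go tool [ 0.0006 -0.0001  0.0002] rot to go deg [ 0.    0.03 -0.  ] F [-0.42  0.19  0.04] 0.1774180550629777
```

Call:
carry_out --deltas '[[[0.0005, 0, 0, 0], [0.0005, 0, 0, 0], [0, 0, 0, 0]]]'

```text
time_s: 18.97
eef_pos: [0.529, 0.3046, 0.0561]
orientation: [0.098, 0.7, 0.098, -0.7]
ft_force: [-1.6, -0.3, 0.9]
opening: 0.182
```

Call:
carry_out --deltas '[[[0, 0, 0, 0], [0, 0, 0, 0], [0, 0, 0, 0], [0, 0, 0, 0], [0, 0, 0, 0], [0, 0, 0, 0], [0, 0, 0, 0], [0, 0, 0, 0], [0, 0, 0, 0], [0, 0, 0, 0]]]' --gripper 0.085

```text
time_s: 19.8
eef_pos: [0.5288, 0.3045, 0.0557]
orientation: [-0.098, -0.7, -0.098, 0.7]
ft_force: [-0.6, -0.1, -0.6]
opening: 1.0
```

Run:
```python
from h import *
hold(); p,d=read_camera('wrist'); cv2.imwrite('pics/w13.png',p)
```

```text
t 19.8 [0.5288 0.3045 0.0557] to go tool [-0.0004 -0.0001  0.0002] rot to go deg [-0.    0.03 -0.  ] F [-0.61 -0.1  -0.64] 1.0000811037299204
```

View pics/w13.png

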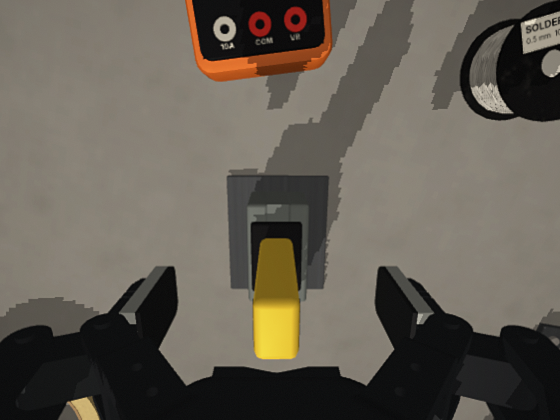

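The paddle stands in the slot and the fingers are clear. I retreat and make the final checks.

Call:
carry_out --deltas '[[[-0.01, 0, 0, 0], [-0.02, 0, 0, 0], [-0.03, 0, 0, 0], [-0.035, 0, 0, 0], [-0.035, 0, 0, 0], [-0.03, 0, 0, 0], [-0.015, 0, 0, 0], [0, 0, 0, 0], [0, 0, 0, 0]]]'

```text
time_s: 20.6
eef_pos: [0.5293, 0.3048, 0.2325]
orientation: [0.098, 0.701, 0.099, -0.699]
ft_force: [-0.3, 0.2, 0.0]
opening: 0.998
```

Call:
carry_out --deltas '[[[0, 0.015, 0, 0], [0, 0.03, 0, 0], [0, 0.03, 0, 0], [0, 0.03, 0, 0], [0, 0.03, 0, 0], [0, 0.02, 0, 0], [0, 0.01, 0, 0], [0, 0, 0, 0], [0, 0, 0, 0]]]'

```text
time_s: 21.35
eef_pos: [0.5737, 0.1456, 0.2293]
orientation: [-0.098, -0.699, -0.098, 0.701]
ft_force: [-0.4, -0.2, -0.1]
opening: 0.993
```

Run:
```python
from h import *
O,ax,ay=pickle.load(open("trk.pkl","rb"))
s=read_state(); print(s['time_s'],s['eef_pos'],s['joint_velocities'].round(3))
p,d=read_camera('wrist'); cv2.imwrite('pics/w14.png',p)
p,d=read_camera('scene'); cv2.imwrite('pics/sc14.png',p)
```

```text
21.35 [0.57371195 0.14560271 0.22926125] [ 0.028 -0.005 -0.008  0.001  0.002  0.001]
```

View pics/w14.png

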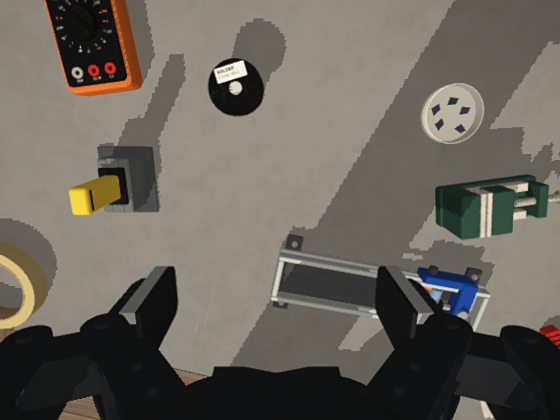

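View pics/sc14.png

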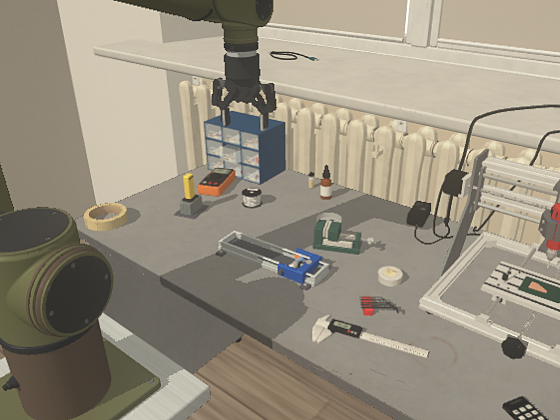

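The paddle stands upright in its holder at scene (188,187). The vial is in the saddle and the other objects look unmoved.

Call:
carry_out --deltas '[[[0, 0, 0, 0], [0, 0, 0, 0], [0, 0, 0, 0]]]'

```text
time_s: 21.7
eef_pos: [0.5741, 0.1467, 0.2308]
orientation: [0.099, 0.7, 0.099, -0.7]
ft_force: [0.4, 0.3, -0.3]
opening: 0.992
```

Run:
```python
from h import *
p,d=read_camera('scene'); cv2.imwrite('pics/sc15.png',cv2.resize(p[220:300,210:340],None,fx=5,fy=5,interpolation=cv2.INTER_CUBIC))
print(hand_in())
```

```text
the job is handed in; nothing more can be done
None
```

View pics/sc15.png

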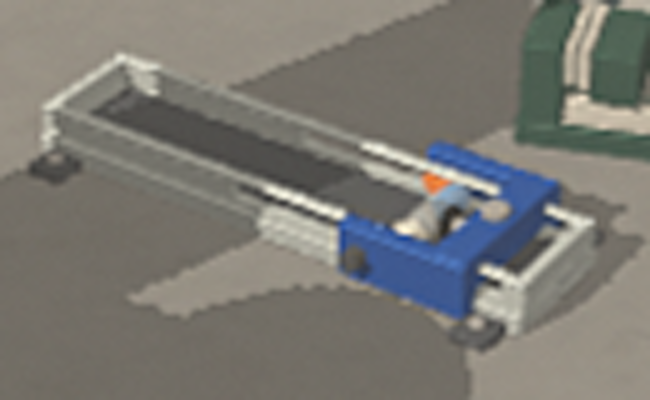

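The vial is caught behind both orange catches and clamped against the buffer, and the paddle is back in its holder. I handed the job in at about 22 s; no verdict is reported.

- **Push:** I lifted the paddle out, rolled the vial along the track at about 36 mm/s or less, then pressed it through the catches in 1 mm steps. The push force peaked at about 5–6 N, which I estimate as 4 to 4.8 mm of buffer press. That is inside the proper 3–6 mm, but it comes from the force reading, as the buffer's travel was not measured directly.
- **Catch:** After backing off, the wrist picture showed both noses shut behind the vial and the buffer disc against its front. The last scene picture still shows the vial there, but only the far nose is visible in it.
- **Paddle:** I released it within about 0.5 mm of where I picked it up. It stands upright in the slot and the fingers are clear.
- **Other objects:** The spool, dish, vice, tin and hex keys look unmoved by eye; I did not measure them.
- **Disagreement:** My track-width measurement came out at about 56 mm against the given 62 mm. I took this to be the inner lips of the rails, since the length (250 mm) and the positions of the noses matched.

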